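# Set up the bench burnisher

### The arm

A 7-joint arm with a two-finger parallel gripper is mounted at the origin on a cart in front of the work surface, level with it; the furniture and walls round the work are solid. World frame = base frame: x ahead of the robot, y to its left, z up, the work surface at z = 0. Lengths are in m, angles in rad, forces in N, time in s.
With the tool pointing down it reaches from about 0.425 to 0.875 m from the base axis. Payload 4.7 kg.
Tool frame: the origin (TCP) lies midway between the tips of the shut fingers; the grasp point (between the pads) lies 19 mm behind it; x points along the fingers, y is the direction in which the jaws open and shut, and the axes are right-handed (so a half turn about x gives the same grasp; the last joint's range is limited). The gripper opens to 87 mm and grips with 3 to 60 N. Pads are 19 mm wide; open, the fingers measure 117 mm over their backs; the gripper's body (75 mm by 190 mm) begins 51 mm behind the grasp point.
Start: joints at [-1.165, 0.321, -0.07, 1.45, 0.023, 1.371, -0.057], TCP at [0.248, 0.601, 0.223] pointing down, gripper open.
Joint ranges: [-2.86, 2.86], [-0.3, 2.09], [-1.38, 1.24], [0.06, 2.45], [-1.56, 4.7], [0.09, 2.05], [-2.69, 2.69]. Speed limits (rad/s): [2.57, 2.57, 3.14, 3.14, 3.14, 3.14, 3.14].

### API

Orientations are given as a rotation vector (axis times angle).
In Python, from bench import ctrl gives the robot as it stands. The module is installed in compiled form; this text tells all that it offers.
- The arm moves only by the tool servo_tool, never from a script. Its arguments are lists of equal length, an entry for each row: "dp": the shift along the tool's x, y, z in units of 25 mm (1.0 is 25 mm), a list of three; "yaw": the turn about the tool's x in units of 6 degrees (1.0 is 6 degrees). A call has exactly 5 rows; each row shifts and turns the commanded pose from where the row before left it, along the tool's axes as they then stand; what a row does not reach is not made up. A row lasts 1/10 s, in which the tool goes at most 50 mm and 8.59 degrees, less where a joint would pass 70% of its speed; a pose out of reach is approached as far as the arm can. A call is refused whole if a number of a shift passes 1 or a number of a turn 1, either way. A call with a gripper value outside its range is refused whole. "fingers" is the opening, from 0 (shut) to 1 (fully open), set as the call begins (left out, the last holds). The fingers move at their own pace and stop on an object; "grip_force" is the grip in N (left out, the last holds). Time passes only in rows, so rows that do not move let the fingers close, or fill a call up. It gives the time, the measured TCP pose, the force and the opening at its end, in the units of the state.
- ctrl.get_state(): the state, without advancing time (a new reading comes with each control period).
- ctrl.get_image(name): name is "scene" or "top" or "wrist"; returns (picture, depth): 384x512x3 uint8, red, green, blue; 384x512 float32, m along the optical axis (not along the pixel's ray), 0 where there is no reading.
- ctrl.camera_info(name): a dict with "fx", "fy", "cx", "cy" (pixels), "distortion" ([k1, k2, p1, p2, k3] as OpenCV has them; the pictures are not rectified), "extrinsics" (4x4, takes a point from world to camera coordinates); the wrist camera has in their place "hand_eye" (4x4, takes a point from camera to tool coordinates, whose origin is the TCP and whose axes are the tool frame's). Camera axes: x right, y down, z forward; pixel columns grow to the right and rows downward; lengths in m; the calibration is good to about 2 mm. A picture is of the moment at which its call begins: read the wrist's pose just before it. camera_info takes no time and is no camera call.
- ctrl.close_job(): hands the job in, once; it reports no verdict.
Trained networks look in the newest picture that a camera, given by its name, has taken for a name from the list of things; names that differ only in an ending like _2 or _b are one class to them, and where a whole thing is asked for, a point or a joint stands for the part that bears it (a point fixed in the world has none). Each returns a list of dicts, best first, with "score" (0 to 1); they miss things now and then, are a little off and sometimes report something else, mostly with a low value. They report only what shows in the picture. A call takes as long as a camera call.
- ctrl.search_frame(camera, label): "extent" ([left, top, right, bottom] in pixels, round what is visible of it).
- ctrl.cut_out(camera, label): "region" (384x512 bool, what is visible of it) and "extent" ([left, top, right, bottom] in pixels, round what is visible of it).
The state is a dict: "time": time; "joint_positions": joint angles; "qd": joint speeds; "joint_torque": joint torques, N m; "position": TCP position; "tool_rot": TCP orientation; "ft_force": force on the tool from outside, world axes, zero at the start; "torque": the same for the moment, N m; "grip_width": opening from 0.0 (shut) to 1.0 (fully open).
Only numpy, scipy, OpenCV 4.12 (cv2) and the standard library are available. Lean on these libraries where they do the work, as an engineer would, in place of code of your own. Each camera call takes 0.05 s, during which the arm holds its last target.

### The job

Make the bench burnisher ready for the next strap edge: first swing its clear eye shield fully down over the wooden spindle, and only then turn the speed knob on the sloping panel until its white pointer stands at the red marker on the scale. Leave the red marker and the other things on the table where they are.

Things in the scene. Friction and masses are not known exactly. Their poses are not given: they have to be found in the camera images.
- burnisher: the bench edge burnisher: dark green, base 170 (x) by 330 (y) mm, fixed to the table. Origin 3 mm above the table under the middle of its base; x points to its back, y to its left (seen from the front, where the robot is), z up. Front left, a console slopes down to the front at 30 degrees and is 116 mm high behind the slope; the motor behind it reaches 135 mm. Right, a wooden spindle under the shield.
- speed_knob (a joint): the speed knob, rad: 0 at the slow end (pointer to the lower left), growing clockwise as one looks at the panel, to 4.71 (270 degrees) at the fast end. Its axis stands square on the panel, so it leans 30 degrees from vertical to the machine's front. Turns by light friction (0.05 N m) and stays where it is left. Found slow of the red marker, by 0.8 to 2.6 rad.
- knob_top (a point): centre of the top of the speed knob, 31 mm out from the black panel; this point's z axis is the knob's axis, out of the panel. The knob is a round fluted black grip, 40 mm across, from 4 to 30 mm out from the panel, on a black skirt 63 mm across and 4 mm thick; a white pointer line runs over its top and skirt. The panel is 106 mm up the slope by 146 mm wide, the knob in its middle.
- pointer_tip (a point): the end of the knob's white pointer line, on a circle of 34 mm radius about the knob's axis, 4 mm out from the panel; turns with the knob
- red_marker (a point): the inner point of the red marker tab on the white scale, on the same circle of 34 mm radius, 4 mm out from the panel: the pointer stands at the marker when pointer_tip coincides with this point. The tab reaches from 32 to 46 mm radius and 4 mm out from the panel; it sits on a thin red ring round the skirt that turns stiffly (0.15 N m) if pushed.
- shield (a joint): the clear eye shield over the spindle, rad: 0 fully down (a hard stop, where it slopes forward and down 25 degrees below level), growing as its front edge swings up; found 0.7 to 1.2 open. A stiff friction hinge (0.16 N m) holds it wherever it is left; pushing down on it towards its front closes it.
- shield_hinge (a point): middle of the shield's hinge line, which lies level along the machine's y; fixed at the machine's back, 165 mm above the table. The shield is a clear plate 4 mm thick and 108 mm wide with aluminium side rails, from the hinge to the lip.
- shield_lip (a point): middle of the upper side of the orange lip along the shield's front edge, 133 mm from the hinge; the lip is 12 x 108 x 12 mm; swings with the shield
- leather_stack: three pieces of brown leather lying on each other (one rigid piece), 99 x 131 x 8 mm, lying flat just in front of the machine; a bystander. Origin at the middle of its underside.
- beeswax_puck: yellow cake of beeswax, 48 mm across, 16 mm high, in front of the machine; a bystander. Origin at the middle of its underside.
- bone_folder: cream bone folder, 28 x 136 x 4 mm, lying flat in front of the machine; a bystander. Origin at the middle of its underside.
- edge_slicker: small turned brown wooden slicker, 28 mm across, 69 mm high, standing to the left of the machine; a bystander. Origin at the middle of its underside.
- balm_tin: round white tin, 67 mm across, 20 mm high, to the right of the machine; a bystander. Origin at the middle of its underside.
- dye_bottle: brown bottle with a black cap, 39 mm across, 82 mm high, standing to the right of the machine; a bystander. Origin at the middle of its underside.
- thread_tan: spool of tan thread, 41 x 48 mm, 67 mm high, standing to the right of the machine; a bystander. Origin at the middle of its underside.

How it is judged:
By the outcome, as a careful person would: the job done as asked, in the order asked, and still so for the second after the job is handed in, with the robot touching nothing.
It also fails if it takes over 69 s, if anything falls off the work surface, if the arm or the gripper's body presses on something with over 40 N, if the wrist force passes 120 N, or if a joint passes its speed limit or range.

## Working session

There is one attempt and no reset: what is moved stays moved. The work goes in short steps, Python scripts to look and compute and a tool call to move; the robot and the scene stay as the last step left them, time stands still between calls to the robot, and variables do not carry over. Pictures are saved under pics/ and viewed, and the job is handed in when it is done.

Besides the shell and the picture viewer there is one more tool, called as a command line: name --pt "numbers of a row" for each row, then --argument value for the rest. servo_tool: Moves the arm, as the interface text tells. Its arguments: {"type":"object","properties":{"dp":{"type":"array","items":{"type":"array","items":{"type":"number"}}},"yaw":{"type":"array","items":{"type":"number"}},"fingers":{"type":"number"},"grip_force":{"type":"number"}},"required":["dp","yaw"]}

```bash
mkdir -p pics; ls
cat > h.py <<'E'
import numpy as np, cv2
from bench import ctrl
from scipy.spatial.transform import Rotation as R
def save(n,im): cv2.imwrite('pics/'+n,cv2.cvtColor(im,cv2.COLOR_RGB2BGR))
def K(c): 
    i=ctrl.camera_info(c); return np.array([[i['fx'],0,i['cx']],[0,i['fy'],i['cy']],[0,0,1]]),np.array(i['distortion'],float),i
def toworld(c,st=None):
    i=ctrl.camera_info(c)
    if c!='wrist': return np.linalg.inv(np.array(i['extrinsics']))
    T=np.eye(4);T[:3,:3]=R.from_rotvec(st['tool_rot']).as_matrix();T[:3,3]=st['position'];return T@np.array(i['hand_eye'])
def cloud(c,d,st=None):
    k,di,_=K(c); v,u=np.mgrid[:384,:512]
    n=cv2.undistortPoints(np.stack([u,v],-1).reshape(-1,1,2).astype(float),k,di).reshape(384,512,2)
    P=np.concatenate([n*d[...,None],d[...,None]],-1); T=toworld(c,st)
    return P@T[:3,:3].T+T[:3,3]
def proj(c,pts,st=None):
    k,di,_=K(c);T=np.linalg.inv(toworld(c,st));r=cv2.Rodrigues(T[:3,:3])[0]
    return cv2.projectPoints(np.atleast_2d(pts).astype(float),r,T[:3,3],k,di)[0].reshape(-1,2)
E
python3 - <<'E'
from h import *
st=ctrl.get_state();print(st)
for c in('scene','top','wrist'):
    im,d=ctrl.get_image(c);save(c+'0.png',im);np.savez('%s0.npz'%c,im=im,d=d)
    print(c,toworld(c,st).round(3).tolist())
    for l in ('speed_knob','knob_top','red_marker','pointer_tip','shield_lip','shield','burnisher','shield_hinge'):
        try:print(l,[(round(x['score'],2),x['extent']) for x in ctrl.search_frame(c,l)][:2])
        except Exception as e:print(l,e)
E
```

```text
pics
{'time': 0.0, 'joint_positions': array([-1.16486039,  0.32179771, -0.07003302,  1.45169696,  0.02260803,
        1.37077466, -0.05688311]), 'qd': array([ 0.00132096, -0.00037302,  0.00156533, -0.00052141,  0.00103551,
        0.00066443,  0.0007326 ]), 'joint_torque': array([ 3.54800859e-04, -4.91295433e+01, -4.03698161e-01, -3.12528348e+01,
       -6.39633369e-02,  4.39421798e-02,  1.74645506e-04]), 'position': array([0.24809248, 0.60019037, 0.22146651]), 'tool_rot': array([ 0.30592056,  1.54909803, -0.30888099]), 'ft_force': array([-0.36020244,  0.56940371,  0.66225097]), 'torque': array([0.03807719, 0.00704886, 0.03564078]), 'grip_width': 1.0017143785341618}
scene [[0.577, -0.366, 0.73, -0.2], [-0.816, -0.24, 0.525, -0.64], [-0.017, -0.899, -0.437, 0.578], [0.0, 0.0, 0.0, 1.0]]
speed_knob [(0.84, [208.1, 167.7, 229.5, 184.6]), (0.68, [360.3, 221.3, 382.7, 255.8])]
knob_top [(0.76, [207.3, 163.9, 229.4, 184.7])]
red_marker [(0.16, [187.8, 137.2, 322.1, 231.9])]
pointer_tip [(0.68, [206.9, 164.5, 229.3, 184.1]), (0.58, [255.8, 136.9, 317.6, 157.1])]
shield_lip [(0.53, [258.8, 1
[... 324 characters left out ...]

speed_knob [(0.6, [210.1, 180.4, 226.8, 201.3])]
knob_top [(0.3, [278.1, 214.9, 295.9, 253.8])]
red_marker [(0.38, [209.1, 181.3, 226.6, 202.1])]
pointer_tip [(0.54, [208.6, 183.7, 227.0, 202.3]), (0.47, [279.5, 214.6, 294.4, 250.8])]
shield_lip [(0.62, [260.3, 149.4, 302.3, 189.2])]
shield [(0.59, [260.8, 144.4, 298.1, 189.7])]
burnisher [(0.87, [184.8, 147.0, 303.8, 210.1]), (0.2, [354.1, 186.4, 366.8, 198.8])]
shield_hinge [(0.86, [185.8, 143.6, 301.3, 212.0])]
wrist [[0.381, 0.891, 0.246, 0.182], [0.925, -0.367, -0.102, 0.629], [-0.001, 0.266, -0.964, 0.384], [0.0, 0.0, 0.0, 1.0]]
speed_knob []
knob_top []
red_marker []
pointer_tip []
shield_lip []
shield []
burnisher []
shield_hinge []
```

Run:
```python
from h import *
for c,b in(('scene',(170,120,340,250)),('top',(170,130,320,260))):
    z=np.load(c+'0.npz');im=z['im'];x0,y0,x1,y1=b
    save(c+'0crop.png',cv2.resize(im[y0:y1,x0:x1],None,fx=4.6,fy=4.6,interpolation=cv2.INTER_CUBIC))
```

```text
(no output)
```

View pics/scene0.png

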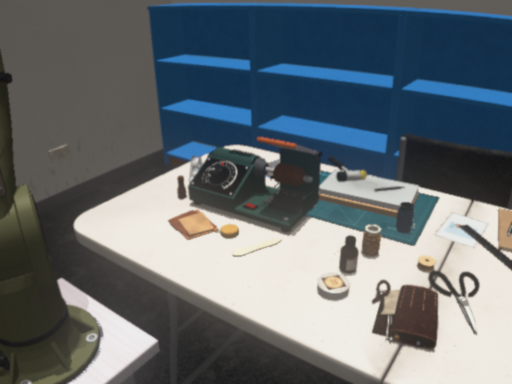

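View pics/top0.png

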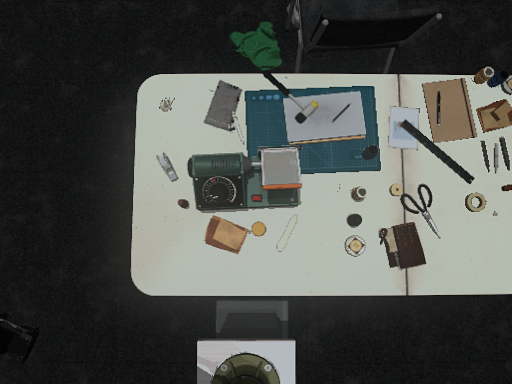

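```bash
sleep 0.1
```

```text
(no output)
```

View pics/scene0crop.png

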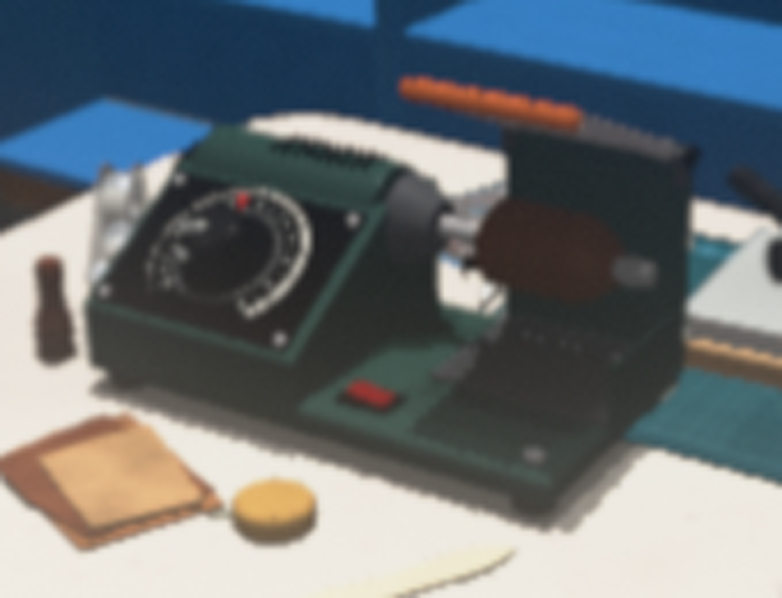

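View pics/top0crop.png

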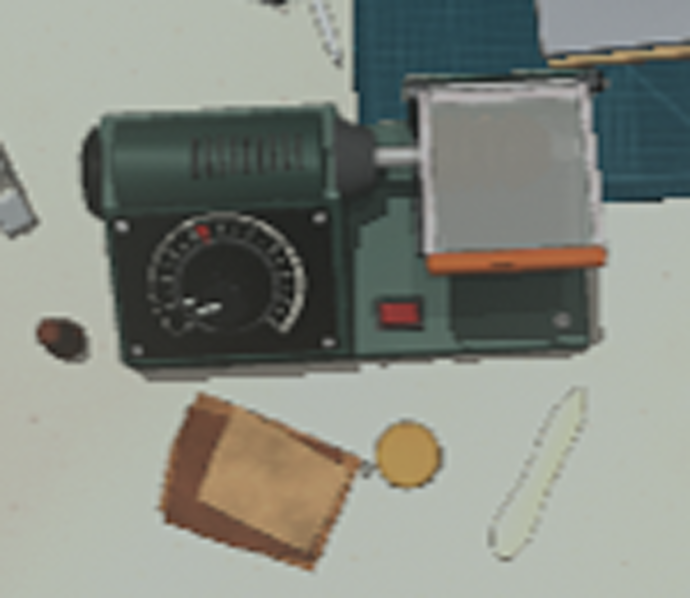

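Run:
```python
from h import *
st=ctrl.get_state();print(R.from_rotvec(st['tool_rot']).as_matrix().round(3).tolist())
for c in('scene','top'):
    z=np.load(c+'0.npz');im=z['im'].astype(int);P=cloud(c,z['d'])
    r,g,b=im[...,0],im[...,1],im[...,2]
    ins=(P[...,0]>.45)&(P[...,0]<1)&(abs(P[...,1]-.05)<.3)&(z['d']>0)
    o=(r>130)&(g<120)&(b<80)&(r>1.6*g)&ins&(P[...,2]>.17)
    q=P[o];print(c,'orange',len(q),np.median(q,0).round(3),q.min(0).round(3),q.max(0).round(3))
    # line dir
    if len(q)>5:
        u,s,v=np.linalg.svd(q-q.mean(0));print(v[0].round(3))
    rd=(r>120)&(g<70)&(b<80)&(r>2*g)&ins&(P[...,2]<.17)
    vu=np.argwhere(rd);
    for p in vu: print(tuple(p[::-1]),P[p[0],p[1]].round(3),im[p[0],p[1]])
```

```text
[[0.0, 0.382, 0.924], [0.0, 0.924, -0.382], [-1.0, 0.0, 0.0]]
scene orange 134 [ 0.62  -0.112  0.228] [ 0.615 -0.161  0.223] [ 0.627 -0.057  0.231]
[ 0.049 -0.999  0.002]
(np.int64(222), np.int64(163)) [0.654 0.093 0.113] [156  60  60]
(np.int64(223), np.int64(163)) [0.66  0.095 0.11 ] [131  56  57]
(np.int64(222), np.int64(164)) [0.655 0.094 0.109] [130  52  53]
(np.int64(248), np.int64(203)) [ 0.612 -0.027  0.039] [131  63  59]
(np.int64(246), np.int64(204)) [ 0.605 -0.025  0.038] [125  61  56]
(np.int64(247), np.int64(204)) [ 0.606 -0.028  0.038] [142  57  54]
(np.int64(248), np.int64(204)) [ 0.608 -0.03   0.038] [148  55  52]
(np.int64(249), np.int64(204)) [ 0.609 -0.033  0.039] [147  56  53]
(np.int64(250), np.int64(204)) [ 0.613 -0.033  0.037] [140  59  55]
(np.int64(251), np.int64(204)) [ 0.614 -0.035  0.037] [130  64  60]
(np.int64(247), np.int64(205)) [ 0.604 -0.029  0.036] [127  53  49]
(np.int64(248), np.int64(205)) [ 0.604 -0.032  0.037] [142  53  50]
(np.int64(249), np.int64(205)) [ 0.608 -0.033  0.036] [145  54  51]
(np.int64(250), np.int64(205)) [ 0.61  -0.035  0.035] 
[... 1930 characters left out ...]
0.04 ] [137  57  53]
(np.int64(256), np.int64(198)) [ 0.609 -0.032  0.04 ] [135  56  53]
(np.int64(257), np.int64(198)) [ 0.609 -0.035  0.035] [134  56  53]
(np.int64(258), np.int64(198)) [ 0.609 -0.039  0.031] [135  56  53]
(np.int64(259), np.int64(198)) [ 0.609 -0.042  0.032] [134  54  51]
(np.int64(254), np.int64(199)) [ 0.606 -0.026  0.034] [144  58  55]
(np.int64(255), np.int64(199)) [ 0.605 -0.029  0.038] [141  58  55]
(np.int64(256), np.int64(199)) [ 0.605 -0.032  0.042] [140  57  54]
(np.int64(257), np.int64(199)) [ 0.606 -0.035  0.035] [139  56  53]
(np.int64(258), np.int64(199)) [ 0.606 -0.039  0.037] [137  54  52]
(np.int64(259), np.int64(199)) [ 0.606 -0.042  0.037] [138  54  51]
```

Run:
```python
from h import *
z=np.load('top0.npz');P=cloud('top',z['d'])
for (u,v) in [(195,205),(200,208),(240,207),(247,190),(196,177),(240,177),(218,190),(205,160),(230,160),(190,165),(297,205),(195,211),(299,207),(262,150),(299,148),(280,170)]: print((u,v),P[v,u].round(3))
```

```text
(195, 205) [ 0.589  0.173 -0.002]
(200, 208) [0.575 0.145 0.061]
(240, 207) [0.578 0.018 0.06 ]
(247, 190) [ 0.635 -0.003  0.035]
(196, 177) [0.665 0.149 0.122]
(240, 177) [0.666 0.016 0.112]
(218, 190) [0.625 0.081 0.126]
(205, 160) [0.715 0.12  0.134]
(230, 160) [0.715 0.045 0.133]
(190, 165) [0.702 0.168 0.121]
(297, 205) [ 0.589 -0.168  0.002]
(195, 211) [0.569 0.172 0.004]
(299, 207) [ 0.582 -0.176 -0.004]
(262, 150) [ 0.737 -0.052  0.172]
(299, 148) [ 0.742 -0.16   0.174]
(280, 170) [ 0.672 -0.103  0.205]
```

servo_tool --pt "-1 0 0" --pt "-1 0 0" --pt "-1 0 0" --pt "-1 0 0" --pt "-0.2 0 0" --yaw '[-0.84,-0.84,-0.84,-0.84,-0.84]' --fingers 0 --grip_force 15

```text
time: 1.85
position: [0.2486, 0.6019, 0.3315]
tool_rot: [-0.036, 1.568, 0.045]
ft_force: [-0.0, 0.7, 0.4]
grip_width: 0.629
```

servo_tool --pt "0 -1 0.5" --pt "0 -1 0.5" --pt "0 -1 0.5" --pt "0 -1 0.5" --pt "0 -1 0.5" --yaw '[0,0,0,0,0]'

```text
time: 2.35
position: [0.3171, 0.4778, 0.3277]
tool_rot: [-0.037, 1.57, 0.038]
ft_force: [1.3, -0.7, 0.6]
grip_width: 0.173
```

servo_tool --pt "0 -1 0.5" --pt "0 -1 0.5" --pt "0 -1 0.5" --pt "0 -1 0.5" --pt "0 -1 0.5" --yaw '[0,0,0,0,0]'

```text
time: 2.85
position: [0.3855, 0.356, 0.3278]
tool_rot: [-0.037, 1.57, 0.038]
ft_force: [0.3, -0.3, -0.7]
grip_width: 0.005
```

servo_tool --pt "0 -1 0.5" --pt "0 -1 0.5" --pt "0 -1 0.5" --pt "0 -1 0.5" --pt "0 -1 0.5" --yaw '[0,0,0,0,0]'

```text
time: 3.35
position: [0.4539, 0.2341, 0.3278]
tool_rot: [-0.037, 1.57, 0.038]
ft_force: [0.4, 0.1, 0.1]
grip_width: 0.01
```

servo_tool --pt "0 -1 0.5" --pt "0 -1 0.5" --pt "0 -1 0.5" --pt "0 -1 0.5" --pt "0 -1 0.5" --yaw '[0,0,0,0,0]'

```text
time: 3.85
position: [0.5224, 0.1123, 0.3278]
tool_rot: [-0.038, 1.57, 0.038]
ft_force: [0.8, 0.6, 0.0]
grip_width: 0.007
```

Run:
```python
from h import *
st=ctrl.get_state();print(st['position'],R.from_rotvec(st['tool_rot']).as_matrix().round(3).tolist())
im,d=ctrl.get_image('wrist');save('w1.png',im);np.savez('w1.npz',im=im,d=d,p=st['position'],r=st['tool_rot'])
```

```text
[0.52238982 0.11228079 0.32781743] [[0.001, -0.048, 0.999], [0.0, 0.999, 0.048], [-1.0, 0.0, 0.001]]
```

View pics/w1.png

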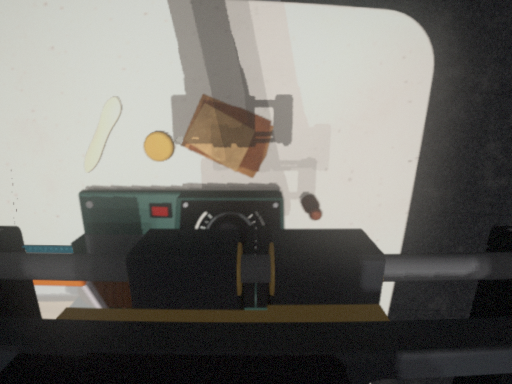

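servo_tool --pt "0 -0.92 0.39" --pt "0 -0.92 0.39" --pt "0 -0.92 0.39" --pt "0 -0.92 0.39" --pt "0 -0.92 0.39" --yaw '[0,0,0,0,0]'

```text
time: 4.4
position: [0.5765, 0.0001, 0.3277]
tool_rot: [-0.038, 1.57, 0.038]
ft_force: [-0.4, 0.2, -0.8]
grip_width: 0.007
```

servo_tool --pt "0 -0.92 0.39" --pt "0 -0.92 0.39" --pt "0 -0.92 0.39" --pt "0 -0.92 0.39" --pt "0 -0.92 0.39" --yaw '[0,0,0,0,0]'

```text
time: 4.9
position: [0.6308, -0.1123, 0.3276]
tool_rot: [-0.038, 1.57, 0.038]
ft_force: [0.5, -0.3, 0.3]
grip_width: -0.003
```

servo_tool --pt "0.8 0 0" --pt "0.6 0 0" --pt "0.6 0 0" --pt "0.6 0 0" --pt "0.6 0 0" --yaw '[0,0,0,0,0]'

```text
time: 5.4
position: [0.6303, -0.1108, 0.2464]
tool_rot: [-0.038, 1.57, 0.039]
ft_force: [-0.1, 0.6, 0.1]
grip_width: 0.005
```

servo_tool --pt "0.4 0 0" --pt "0.4 0 0" --pt "0.4 0 0" --pt "0.4 0 0" --pt "0.4 0 0" --yaw '[0,0,0,0,0]'

```text
time: 5.9
position: [0.6306, -0.1118, 0.1971]
tool_rot: [-0.038, 1.57, 0.038]
ft_force: [-1.0, 0.6, 1.8]
grip_width: 0.007
```

servo_tool --pt "0.4 0 0" --pt "0.4 0 0" --pt "0.4 0 0" --pt "0.3 0 0" --pt "0.3 0 0" --yaw '[0,0,0,0,0]'

```text
time: 6.4
position: [0.6308, -0.1117, 0.1521]
tool_rot: [-0.038, 1.57, 0.038]
ft_force: [0.5, -0.0, 0.6]
grip_width: 0.008
```

Run:
```python
from h import *
im,d=ctrl.get_image('scene');save('s1.png',cv2.resize(im[120:250,170:340],None,fx=4.6,fy=4.6))
```

```text
(no output)
```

View pics/s1.png

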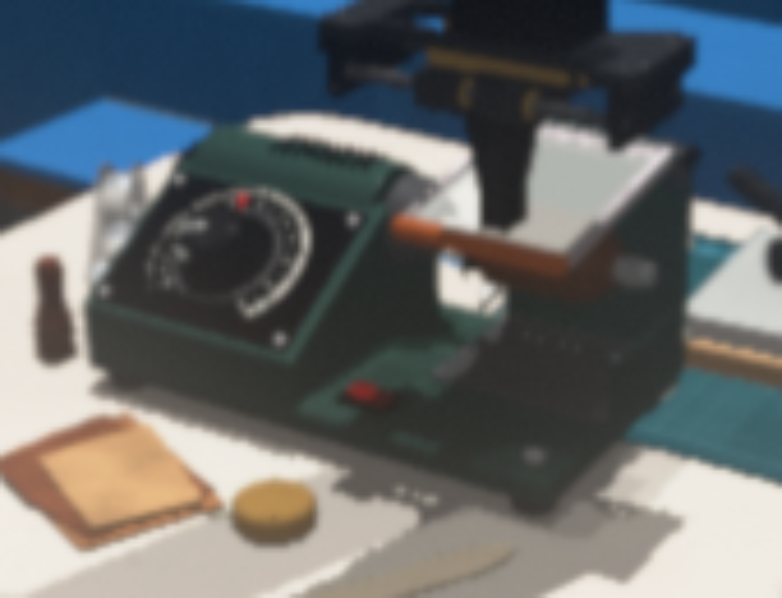

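servo_tool --pt "0.2 0 0" --pt "0.2 0 0" --pt "0.2 0 0" --pt "0.2 0 0" --pt "0.1 0 0" --yaw '[0,0,0,0,0]'

```text
time: 6.95
position: [0.6302, -0.1117, 0.1295]
tool_rot: [-0.038, 1.571, 0.038]
ft_force: [-0.3, -0.0, 1.7]
grip_width: 0.006
```

servo_tool --pt "0.08 0 0" --pt "0.08 0 0" --pt "0.08 0 0" --pt "0 0 0" --pt "0 0 0" --yaw '[0,0,0,0,0]'

```text
time: 7.45
position: [0.6302, -0.1117, 0.1239]
tool_rot: [-0.038, 1.571, 0.038]
ft_force: [-0.6, 0.0, 0.6]
grip_width: 0.008
```

servo_tool --pt "0.08 0 0" --pt "0.08 0 0" --pt "0.08 0 0" --pt "0 0 0" --pt "0 0 0" --yaw '[0,0,0,0,0]'

```text
time: 7.95
position: [0.6308, -0.1117, 0.1193]
tool_rot: [-0.038, 1.569, 0.038]
ft_force: [-2.5, 0.9, 6.5]
grip_width: 0.008
```

servo_tool --pt "0.06 0 0" --pt "0.06 0 0" --pt "0.06 0 0" --pt "0 0 0" --pt "0 0 0" --yaw '[0,0,0,0,0]'

```text
time: 8.45
position: [0.6312, -0.1118, 0.1185]
tool_rot: [-0.036, 1.568, 0.039]
ft_force: [-9.1, 2.9, 23.5]
grip_width: 0.008
```

servo_tool --pt "-0.5 0 0" --pt "-1 0 0" --pt "-1 0 0" --pt "-1 0.4 0.1" --pt "-1 0.8 0.1" --yaw '[0,0,0,0,0]'

```text
time: 8.95
position: [0.6334, -0.0837, 0.2268]
tool_rot: [-0.036, 1.571, 0.034]
ft_force: [-0.4, 0.0, 0.5]
grip_width: 0.004
```

servo_tool --pt "-0.5 1 0.2" --pt "-0.5 1 0.2" --pt "-0.5 1 0.2" --pt "0 1 0.2" --pt "0 1 0.1" --yaw '[0,0,0,0,0]' --fingers 1

```text
time: 9.45
position: [0.6507, 0.0454, 0.2637]
tool_rot: [-0.038, 1.57, 0.038]
ft_force: [1.3, 0.5, -1.3]
grip_width: 0.377
```

servo_tool --pt "0 1 0" --pt "0 0.6 0" --pt "0 0 0" --pt "0 0 0" --pt "0 0 0" --yaw '[0,0,0,0,0]'

```text
time: 9.95
position: [0.6486, 0.0819, 0.2637]
tool_rot: [-0.036, 1.57, 0.035]
ft_force: [0.0, -1.1, -0.3]
grip_width: 0.837
```

Run:
```python
from h import *
for c in ('scene','top','wrist'):
    st=ctrl.get_state()
    im,d=ctrl.get_image(c);save(c+'2.png',im);np.savez(c+'2.npz',im=im,d=d,p=st['position'],r=st['tool_rot'])
    if c!='wrist':
        P=cloud(c,d);r,g,b=[im[...,i].astype(int) for i in range(3)]
        o=(r>110)&(g<110)&(b<80)&(r>1.6*g)&(P[...,0]<.68)&(P[...,0]>.55)&(P[...,1]<-.03)&(P[...,1]>-.19)&(P[...,2]>.06)&(P[...,2]<.2)
        q=P[o];print(c,len(q),np.median(q,0) if len(q) else 0, q.max(0) if len(q) else 0)
```

```text
scene 76 [ 0.61789244 -0.11116437  0.11160476] [ 0.62477517 -0.05699793  0.11473419]
top 31 [ 0.61928453 -0.08850783  0.11487961] [ 0.62575625 -0.05490088  0.11951502]
```

View pics/wrist2.png

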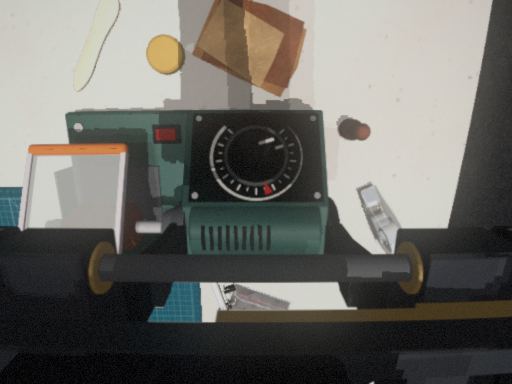

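View pics/scene2.png

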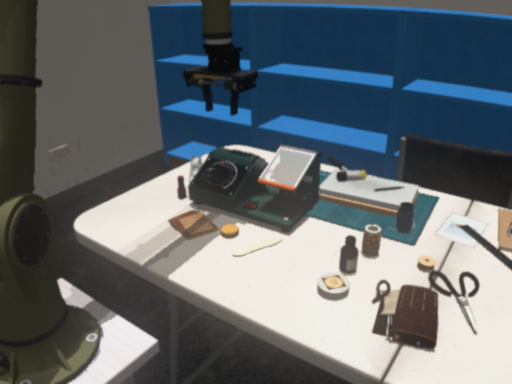

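```bash
cat > k.py <<'E'
from h import *
def load(n):
    z=np.load(n);return z['im'],z['d'],{'position':z['p'],'tool_rot':z['r']}
def plane(d,st,c='wrist'):
    P=cloud(c,d,st); 
    m=(d>0)&(P[...,0]>.57)&(P[...,0]<.672)&(P[...,1]>.012)&(P[...,1]<.15)&(P[...,2]>.04)
    q=P[m]; best=None;rng=np.random.default_rng(0)
    for _ in range(300):
        a=q[rng.choice(len(q),3,False)];n=np.cross(a[1]-a[0],a[2]-a[0]);l=np.linalg.norm(n)
        if l<1e-9: continue
        n/=l; n*=np.sign(n[2])
        if abs(np.degrees(np.arccos(n[2]))-30)>6: continue
        s=abs((q-a[0])@n)<.0015
        if best is None or s.sum()>best.sum():best=s
    g=q[best];c0=g.mean(0);n=np.linalg.svd(g-c0,full_matrices=False)[2][2];n*=np.sign(n[2]);return n,c0,len(g),P
def rect(im,st,n,o,c='wrist',h=.004,half=.06,s=600):
    ex=np.cross(n,[0,0,1]);ex/=np.linalg.norm(ex); # horizontal
    if ex[1]>0: ex=-ex   # right
    up=np.cross(n,ex) ; up*=np.sign(up[2])
    g=np.linspace(-half,half,s);X,Y=np.meshgrid(g,-g)
    pts=o+h*n+X[...,None]*ex+Y[...,None]*up
    uv=proj(c,pts.reshape(-1,3),st).reshape(s,s,2).astype(np.float32)
    return cv2.remap(im,uv[...,0],uv[...,1],cv2.INTER_CUBIC),ex,up
E
python3 - <<'E'
from k import *
im,d,st=load('wrist2.npz')
n,c0,N,P=plane(d,st);print(n,N,np.degrees(np.arccos(n[2])),np.degrees(np.arctan2(-n[1],-n[0])))
# screws -> panel plane
def hit(uv,h=0):
    k,di,_=K('wrist');x=cv2.undistortPoints(np.array([[uv]],float),k,di)[0,0];T=toworld('wrist',st)
    v=T[:3,:3]@np.r_[x,1];o=T[:3,3];return o+v*((c0+h*n-o)@n)/(v@n)
g=[hit(p,.001) for p in [(198,118),(313,118),(195,195),(318,195)]];print(np.array(g).round(4));o=np.mean(g,0);print('ctr',o,np.linalg.norm(g[0]-g[1]),np.linalg.norm(g[0]-g[2]))
r,ex,up=rect(im,st,n,o,h=.001);print(ex,up)
cv2.drawMarker(r,(300,300),(0,255,0));save('rect2.png',r)
E
```

```text
[-0.56729934  0.01041551  0.8234458 ] 9449 34.56876608821215 -1.0518217309519653
[[0.5792 0.0648 0.3458]
 [0.5779 0.0947 0.3445]
 [0.5965 0.0662 0.3577]
 [0.5955 0.0954 0.3566]]
ctr [0.58727368 0.08026289 0.35115477] 0.030019398981014214 0.021040787503851053
[-0.01835672 -0.9998315   0.        ] [ 0.82330705 -0.01511576  0.56739494]
```

View pics/rect2.png

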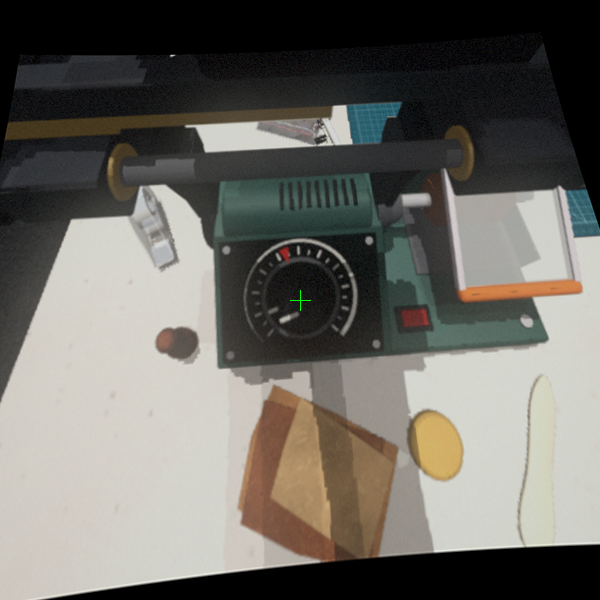

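```bash
sed -i 's/(P\[...,2\]>.04)/(P[...,2]>.04)\&(P[...,2]<.13)/' k.py
python3 - <<'E'
from k import *
im,d,st=load('wrist2.npz')
n,c0,N,P=plane(d,st);print(n,N,np.degrees(np.arccos(n[2])),np.degrees(np.arctan2(-n[1],-n[0])))
im3,d3,_=load('top2.npz');
z=np.load('top0.npz');n3,c3,N3,_=plane(z['d'],None,'top');print('top',n3,N3,(c3-c0)@n)
z=np.load('scene0.npz');n3,c3,N3,_=plane(z['d'],None,'scene');print('scene',n3,N3,(c3-c0)@n)
def hit(uv,h=0):
    k,di,_=K('wrist');x=cv2.undistortPoints(np.array([[uv]],float),k,di)[0,0];T=toworld('wrist',st)
    v=T[:3,:3]@np.r_[x,1];o=T[:3,3];return o+v*((c0+h*n-o)@n)/(v@n)
g=[hit(p,.001) for p in [(198,118),(313,118),(195,195),(318,195)]];print(np.array(g).round(4));o=np.mean(g,0);print('ctr',o,np.linalg.norm(g[0]-g[1]),np.linalg.norm(g[0]-g[2]))
y=g[1]-g[0]+g[3]-g[2];print('yaw',np.degrees(np.arctan2(-y[0],y[1])))
r,ex,up=rect(im,st,n,o,h=.001);print(ex,up)
cv2.drawMarker(r,(300,300),(0,255,0));save('rect2b.png',r)
E
```

```text
[-0.5047009  -0.02488218  0.86293562] 7988 30.352190878141375 2.8224450705702986
top [-0.51566285 -0.02658524  0.85637903] 643 0.0014423182997046055
scene [-0.50875493 -0.02703459  0.86048681] 656 0.0010096620131760997
[[0.5883 0.0139 0.0664]
 [0.5821 0.1467 0.0666]
 [0.6675 0.019  0.1129]
 [0.6614 0.151  0.1131]]
ctr [0.62480746 0.08266353 0.08974545] 0.13292937568864918 0.092028119465618
yaw 2.6687596740578217
[ 0.04924104 -0.99878692 -0.        ] [0.86188881 0.04249185 0.50531388]
```

View pics/rect2b.png

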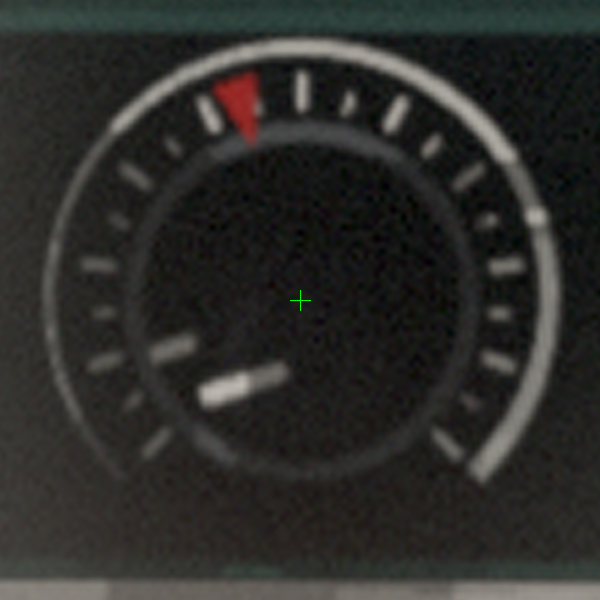

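servo_tool --pt "0.7 0 -0.3" --pt "0.7 0 -0.3" --pt "0.7 0.1 -0.3" --pt "0.7 0 -0.3" --pt "0.4 0 -0.22" --yaw '[0,0,0,0,0]' --fingers 0.56

```text
time: 10.6
position: [0.6119, 0.0844, 0.1822]
tool_rot: [-0.037, 1.572, 0.037]
ft_force: [-0.6, 0.7, -0.0]
grip_width: 0.633
```

servo_tool --pt "0.2 0 0" --pt "0.2 0 0" --pt "0.2 0 0" --pt "0.2 0 0" --pt "0.2 0 0" --yaw '[-0.9,-0.9,-0.9,-0.9,-0.8]'

```text
time: 11.1
position: [0.6133, 0.0846, 0.1588]
tool_rot: [-0.401, 1.532, 0.401]
ft_force: [-0.1, 0.3, -0.3]
grip_width: 0.565
```

Run:
```python
from k import *
st=ctrl.get_state();M=R.from_rotvec(st['tool_rot']).as_matrix();print(st['position'],M[:,1],M[:,2],np.degrees(np.arctan2(-M[0,1],M[1,1])),st['grip_width'],st['joint_positions'].round(2))
im,d=ctrl.get_image('scene');save('s3.png',cv2.resize(im[90:240,160:330],None,fx=4,fy=4,interpolation=cv2.INTER_CUBIC))
```

```text
[0.61328372 0.08457266 0.15881908] [-4.89617674e-01  8.71937134e-01 -4.09478324e-04] [8.71936782e-01 4.89617845e-01 7.84236300e-04] 29.31545820665773 0.5645333299155216 [-0.46  0.3   0.34  1.63 -0.1   1.23  1.98]
```

View pics/s3.png

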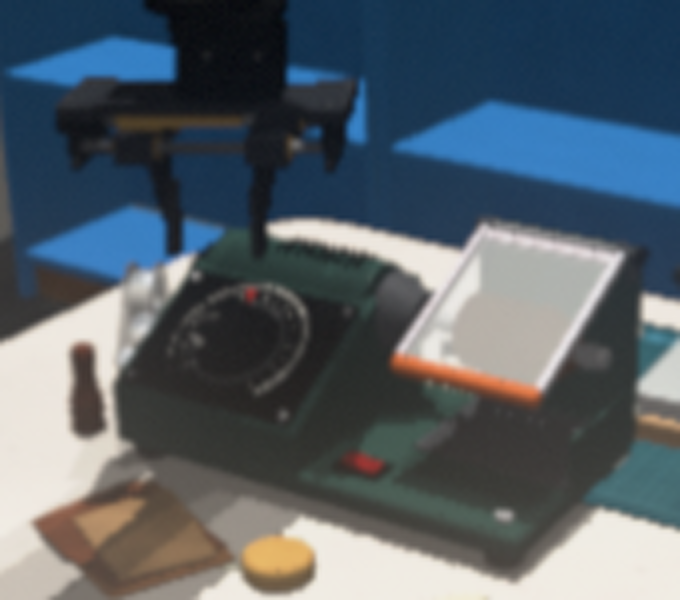

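servo_tool --pt "0.5 -0.07 -0.04" --pt "0.5 0 0" --pt "0.5 0 0" --pt "0.4 0 0" --pt "0.25 0 0" --yaw '[0,0,0,0,0]'

```text
time: 11.65
position: [0.6122, 0.0832, 0.1031]
tool_rot: [-0.399, 1.536, 0.399]
ft_force: [0.2, 1.2, -0.0]
grip_width: 0.56
```

Run:
```python
from k import *
im,d=ctrl.get_image('scene');save('s4.png',cv2.resize(im[110:230,170:300],None,fx=5,fy=5,interpolation=cv2.INTER_CUBIC))
```

```text
(no output)
```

View pics/s4.png

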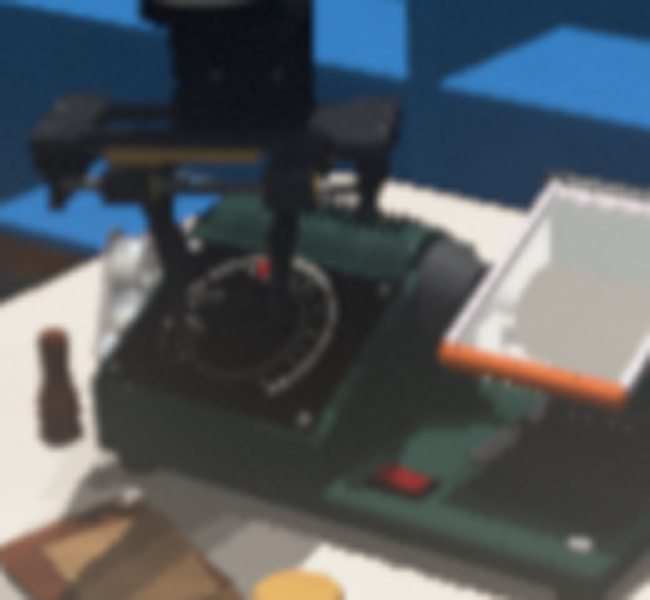

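servo_tool --pt "0 0 0" --pt "0 0 0" --pt "0 0 0" --pt "0 0 0" --pt "0 0 0" --yaw '[0,0,0,0,0]' --fingers 0.3 --grip_force 12

```text
time: 12.2
position: [0.6137, 0.0812, 0.105]
tool_rot: [-0.399, 1.533, 0.396]
ft_force: [2.6, -4.8, -4.4]
grip_width: 0.471
```

servo_tool --pt "0 0 0" --pt "0 0 0" --pt "0 0 0" --pt "0 0 0" --pt "0 0 0" --yaw '[0.9,0.9,0.9,0.9,0.8]'

```text
time: 12.7
position: [0.6137, 0.0813, 0.1054]
tool_rot: [-0.036, 1.569, 0.033]
ft_force: [3.0, -5.9, -3.1]
grip_width: 0.453
```

servo_tool --pt "0 0 0" --pt "0 0 0" --pt "0 0 0" --pt "0 0 0" --pt "0 0 0" --yaw '[0.9,0.9,0.9,0.9,0.8]'

```text
time: 13.2
position: [0.6132, 0.0814, 0.1057]
tool_rot: [0.326, 1.545, -0.328]
ft_force: [-0.1, -5.3, -0.4]
grip_width: 0.465
```

servo_tool --pt "0 0 0" --pt "0 0 0" --pt "0 0 0" --pt "-0.4 0 0" --pt "-1 0 0" --yaw '[0,0,0,0,0]' --fingers 0.56

```text
time: 13.7
position: [0.6111, 0.084, 0.1386]
tool_rot: [0.322, 1.551, -0.324]
ft_force: [-0.1, 0.4, 0.2]
grip_width: 0.558
```

servo_tool --pt "-1 0 0" --pt "-1 0 0" --pt "-1 0 0" --pt "-1 0 0" --pt "-1 0 0" --yaw '[-0.9,-0.9,-0.9,-0.9,-0.8]'

```text
time: 14.2
position: [0.6128, 0.084, 0.2669]
tool_rot: [-0.04, 1.569, 0.042]
ft_force: [0.7, 0.1, 0.9]
grip_width: 0.559
```

servo_tool --pt "0 0 0.5" --pt "0 0 0.5" --pt "0 0 0.5" --pt "0 0 0" --pt "0 0 0" --yaw '[0,0,0,0,0]'

```text
time: 14.7
position: [0.6501, 0.0854, 0.2651]
tool_rot: [-0.038, 1.571, 0.038]
ft_force: [-0.8, -0.4, 0.2]
grip_width: 0.562
```

```bash
cat > view.py <<'E'
import sys
from k import *
t=sys.argv[1]
st=ctrl.get_state();im,d=ctrl.get_image('wrist');np.savez('w%s.npz'%t,im=im,d=d,p=st['position'],r=st['tool_rot'])
M=R.from_rotvec(st['tool_rot']).as_matrix();print(st['position'],M[:,1],M[:,2],st['time'])
n,c0,N,P=plane(d,st);print(n,N)
y=np.radians(2.67);n=np.array([-.5*np.cos(y),-.5*np.sin(y),np.sqrt(.75)])
o=np.array([.6248,.0827,.0897]);o=o+n*((c0-o)@n);print('o',o)
r,ex,up=rect(im,st,n,o,h=.004);cv2.imwrite('r%s.png'%t,r[...,::-1])
cv2.drawMarker(r,(300,300),(0,255,0));save('rect%s.png'%t,r)
E
python3 view.py 5
python3 - <<'E'
from k import *
im,d,st=load('wrist2.npz');n,c0,N,P=plane(d,st)
y=np.radians(2.67);n=np.array([-.5*np.cos(y),-.5*np.sin(y),np.sqrt(.75)])
o=np.array([.6248,.0827,.0897]);o=o+n*((c0-o)@n);print(o)
r,_,_=rect(im,st,n,o,h=.004);save('rect2c.png',r)
E
```

```text
[0.650071   0.08537707 0.26514837] [-4.85281839e-02  9.98821738e-01  3.88139873e-04] [ 9.98821789e-01  4.85282647e-02 -2.01500506e-04] 14.7
[-0.50360007 -0.02516286  0.86357038] 7928
o [0.62527457 0.08272213 0.08887712]
[0.62528268 0.08272251 0.08886306]
```

View pics/rect5.png

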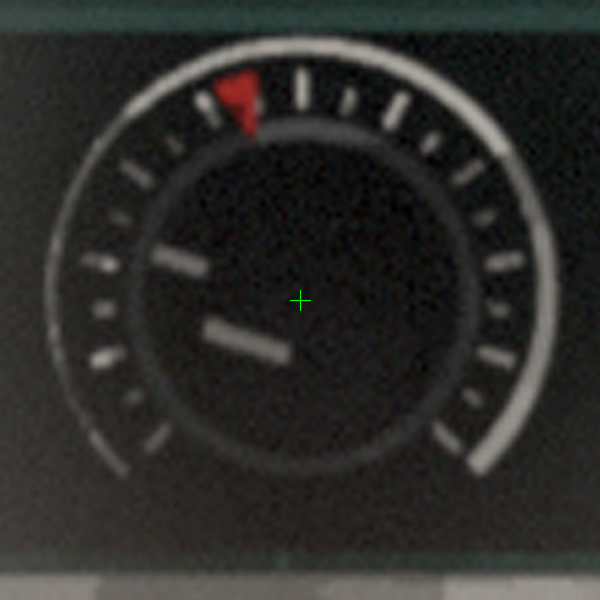

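View pics/rect2c.png

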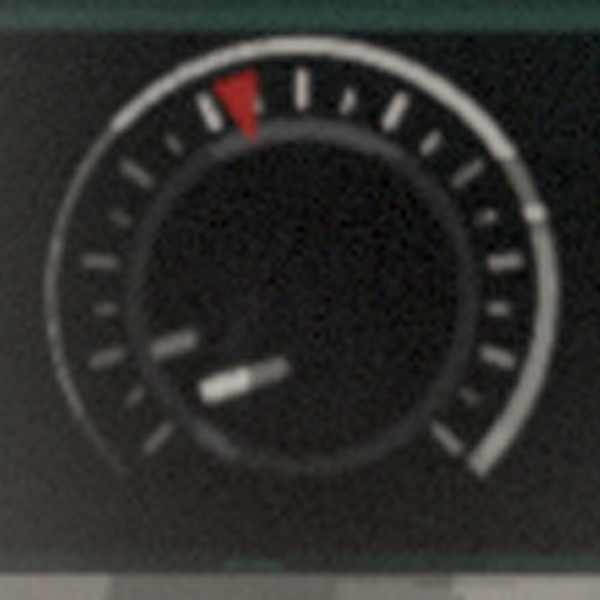

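servo_tool --pt "0.84 -0.09 -0.3" --pt "0.84 0 -0.3" --pt "0.84 0 -0.3" --pt "0.84 0 -0.3" --pt "0.84 0 -0.29" --yaw '[-0.9,-0.9,-0.9,-0.9,-0.8]' --fingers 0.55

```text
time: 15.25
position: [0.6136, 0.0744, 0.1596]
tool_rot: [-0.402, 1.533, 0.403]
ft_force: [-0.8, -0.6, 0.6]
grip_width: 0.551
```

servo_tool --pt "0 0 0" --pt "0 0 0" --pt "0 0 0" --pt "0 0 0" --pt "0 0 0" --yaw '[0,0,0,0,0]'

```text
time: 15.75
position: [0.6153, 0.0744, 0.1608]
tool_rot: [-0.399, 1.532, 0.399]
ft_force: [0.3, 0.0, 0.6]
grip_width: 0.55
```

Run:
```python
from k import *
import cv2
st=ctrl.get_state();M=R.from_rotvec(st['tool_rot']).as_matrix();print(st['position'],M[:,1],M[:,2])
print((np.array([.613,.0813,.102])-st['position'])@M/.025, np.degrees(np.arctan2(-M[0,1],M[1,1]))-2.67)
def pca(f,box,c=None):
    g=cv2.imread(f).astype(int);x0,y0,x1,y1=box;s=g[y0:y1,x0:x1].min(-1);s=s-np.median(s)-15;s[s<0]=0
    v,u=np.mgrid[y0:y1,x0:x1];w=s/s.sum();m=np.array([(u*w).sum(),(v*w).sum()]);dx=u-m[0];dy=v-m[1]
    C=np.array([[(w*dx*dx).sum(),(w*dx*dy).sum()],[(w*dx*dy).sum(),(w*dy*dy).sum()]]);e=np.linalg.eigh(C)[1][:,1];e*=-np.sign(e[0])
    return m,np.degrees(np.arctan2(e[0],-e[1]))
print(pca('r5.png',(145,235,220,285)),pca('r5.png',(190,305,310,370)))
print(pca('pics/rect2c.png',(145,320,202,366)),pca('pics/rect2c.png',(190,345,300,412)))
```

```text
[0.61525853 0.07435626 0.16081292] [-4.86892254e-01  8.73461920e-01 -4.54550949e-04] [0.87346045 0.4868923  0.00165262]
[2.35247601 0.28765943 0.05243664] 26.466525591349594
(array([179.38485321, 260.57943554]), np.float64(-71.51496001065748)) (array([245.78460656, 341.30841783]), np.float64(-71.26457643036399))
(array([173.03733177, 344.06622517]), np.float64(-109.3557121209454)) (array([234.10547271, 381.56293185]), np.float64(-107.76035175266404))
```

servo_tool --pt "0.5 0.29 0.05" --pt "0.5 0 0" --pt "0.5 0 0" --pt "0.5 0 0" --pt "0.32 0 0" --yaw '[0,0,0,0,0]'

```text
time: 16.25
position: [0.6112, 0.0807, 0.0997]
tool_rot: [-0.399, 1.536, 0.399]
ft_force: [0.6, 0.8, 0.2]
grip_width: 0.55
```

servo_tool --pt "0 0 0" --pt "0 0 0" --pt "0 0 0" --pt "0 0 0" --pt "0 0 0" --yaw '[0,0,0,0,0]' --fingers 0.3 --grip_force 18

```text
time: 16.75
position: [0.6118, 0.0796, 0.1009]
tool_rot: [-0.399, 1.535, 0.397]
ft_force: [2.1, -4.5, -12.1]
grip_width: 0.476
```

servo_tool --pt "0 0 0" --pt "0 0 0" --pt "0 0 0" --pt "0 0 0" --pt "0 0 0" --yaw '[0.9,0.9,0.9,0.9,0.9]'

```text
time: 17.25
position: [0.6109, 0.0812, 0.1022]
tool_rot: [-0.026, 1.573, 0.027]
ft_force: [-1.1, -2.9, -4.5]
grip_width: 0.453
```

servo_tool --pt "0 0 0" --pt "0 0 0" --pt "0 0 0" --pt "0 0 0" --pt "0 0 0" --yaw '[0.9,0.9,0.9,0.9,0.9]'

```text
time: 17.75
position: [0.6112, 0.0827, 0.1032]
tool_rot: [0.344, 1.546, -0.34]
ft_force: [-3.7, -1.1, 0.6]
grip_width: 0.466
```

servo_tool --pt "0 0 0" --pt "0 0 0" --pt "0 0 0" --pt "-0.4 0 0" --pt "-1 0 0" --yaw '[0,0,0,0,0]' --fingers 0.56

```text
time: 18.25
position: [0.6108, 0.0812, 0.1358]
tool_rot: [0.338, 1.547, -0.341]
ft_force: [0.4, -0.1, 0.3]
grip_width: 0.559
```

servo_tool --pt "-1 0 0" --pt "-1 0 0" --pt "-1 0 0" --pt "-1 0 0" --pt "-1 0 0" --yaw '[-0.9,-0.9,-0.9,-0.9,-0.9]'

```text
time: 18.75
position: [0.6123, 0.0811, 0.2641]
tool_rot: [-0.032, 1.569, 0.034]
ft_force: [0.1, 0.2, 0.9]
grip_width: 0.56
```

servo_tool --pt "0 0 0.5" --pt "0 0 0.5" --pt "0 0 0.5" --pt "0 0 0" --pt "0 0 0" --yaw '[0,0,0,0,0]'

```text
time: 19.25
position: [0.6495, 0.0824, 0.2622]
tool_rot: [-0.03, 1.57, 0.03]
ft_force: [-0.8, -0.0, -0.1]
grip_width: 0.56
```

```bash
python3 view.py 6
```

```text
[0.64951174 0.08238804 0.26223343] [-3.76696101e-02  9.99290248e-01  2.57375744e-05] [9.99290235e-01 3.76696054e-02 1.62757516e-04] 19.25
[-0.50138721 -0.02436048  0.86488001] 8021
o [0.62527016 0.08272193 0.08888478]
```

View pics/rect6.png

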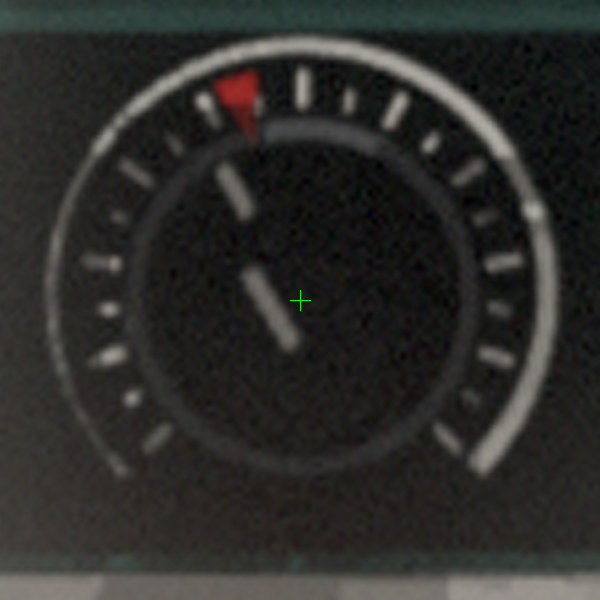

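```bash
cat > ang.py <<'E'
import cv2,numpy as np,sys
g=cv2.imread(sys.argv[1]).astype(int);b1=eval(sys.argv[2]);b2=eval(sys.argv[3])
def pca(box):
    x0,y0,x1,y1=box;s=g[y0:y1,x0:x1].min(-1);s=s-np.median(s)-15;s[s<0]=0
    v,u=np.mgrid[y0:y1,x0:x1];w=s/s.sum();m=np.array([(u*w).sum(),(v*w).sum()]);dx=u-m[0];dy=v-m[1]
    C=np.array([[(w*dx*dx).sum(),(w*dx*dy).sum()],[(w*dx*dy).sum(),(w*dy*dy).sum()]]);e=np.linalg.eigh(C)[1][:,1];e*=-np.sign(e[1])
    return m,np.degrees(np.arctan2(e[0],-e[1]))
print(pca(b1),pca(b2))
# dial centre: bright scale arc + red
red=(g[...,2]>90)&(g[...,2]>1.8*g[...,1]);v,u=np.nonzero(red);print('red',u.mean(),v.mean(),'lowest',u[v>=v.max()-3].mean(),v.max(),'top edge',u[v<=v.min()+8].mean(),v.min())
v,u=np.nonzero((g.min(-1)>110));r=np.hypot(u-300,v-297);k=(r>235)&(r<270);A=np.c_[u[k],v[k],np.ones(k.sum())];s=np.linalg.lstsq(A,u[k]**2.+v[k]**2.,rcond=None)[0];c=s[:2]/2;print('arc ctr',c,np.sqrt(s[2]+c@c)/5)
m=np.array([u.mean(),0])
E
python3 ang.py r6.png "(205,150,262,225)" "(230,255,310,360)"
```

```text
(array([234.58327273, 189.92617009]), np.float64(-29.243883805473374)) (array([270.96852003, 308.64151384]), np.float64(-30.699243088698744))
red 238.49864007252947 90.70444242973709 lowest 241.02173913043478 107 top edge 241.8556701030928 73
arc ctr [300.25787562 291.78455507] 49.4437144118723
```

Run:
```python
import cv2,numpy as np
g=cv2.imread('r6.png')
c=g[60:240,190:320];save=cv2.resize(c,None,fx=3.3,fy=3.3,interpolation=cv2.INTER_CUBIC);cv2.imwrite('pics/z6.png',np.clip(save*1.6,0,255).astype(np.uint8))
gi=g.astype(int);rd=gi[...,2]-gi[...,1]
for v in range(70,150,5):
    row=rd[v,190:300];w=np.clip(row-25,0,None)
    if w.sum()>60:
        u=(w*np.arange(190,300)).sum()/w.sum();print(v,round(u,1),w.sum(),'ang',round(np.degrees(np.arctan2(u-300,300-v)),2),'r',round(np.hypot(u-300,300-v)/5,1))
```

```text
70 248.1 77 ang -12.72 r 47.2
75 245.1 1048 ang -13.71 r 46.3
80 239.2 2367 ang -15.46 r 45.7
85 237.0 3005 ang -16.33 r 44.8
90 236.7 3115 ang -16.78 r 43.9
95 237.3 2894 ang -17.01 r 42.9
100 238.1 2347 ang -17.2 r 41.9
105 239.1 1321 ang -17.36 r 40.9
110 241.6 558 ang -17.08 r 39.8
115 243.6 449 ang -16.97 r 38.7
120 245.4 403 ang -16.88 r 37.6
125 247.1 270 ang -16.81 r 36.6
130 250.3 126 ang -16.3 r 35.4
```

View pics/z6.png

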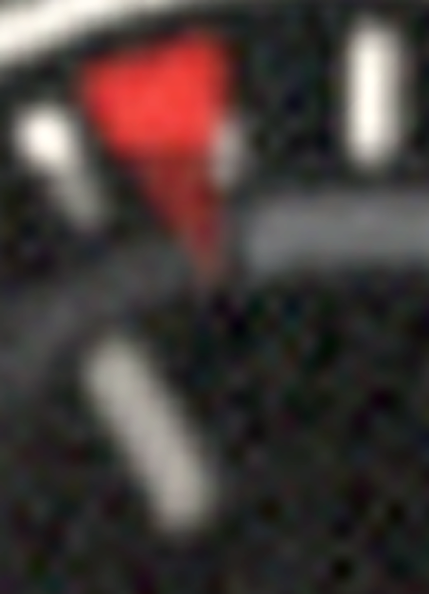

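servo_tool --pt "0.84 0 -0.3" --pt "0.84 0 -0.3" --pt "0.84 0 -0.3" --pt "0.84 0 -0.3" --pt "0.84 0 -0.3" --yaw '[0,0,0,0,0]' --fingers 0.55

```text
time: 19.8
position: [0.6113, 0.0812, 0.1566]
tool_rot: [-0.029, 1.57, 0.03]
ft_force: [-0.7, 0.5, 0.1]
grip_width: 0.551
```

servo_tool --pt "0 0 0" --pt "0.55 0 0" --pt "0.55 0 0" --pt "0.55 0 0" --pt "0.5 0 0" --yaw '[-0.7,-0.7,0,0,0]'

```text
time: 20.3
position: [0.6117, 0.0811, 0.102]
tool_rot: [-0.144, 1.567, 0.144]
ft_force: [0.1, 0.8, -0.2]
grip_width: 0.553
```

servo_tool --pt "0 0 0" --pt "0 0 0" --pt "0 0 0" --pt "0 0 0" --pt "0 0 0" --yaw '[0,0,0,0,0]' --fingers 0.3

```text
time: 20.8
position: [0.6116, 0.0807, 0.1024]
tool_rot: [-0.145, 1.567, 0.144]
ft_force: [0.5, -0.6, -8.8]
grip_width: 0.453
```

servo_tool --pt "0 0 0" --pt "0 0 0" --pt "0 0 0" --pt "0 0 0" --pt "0 0 0" --yaw '[0.7,0.7,0.7,0.7,0]'

```text
time: 21.3
position: [0.611, 0.0815, 0.1035]
tool_rot: [0.086, 1.572, -0.085]
ft_force: [-5.5, -0.9, -0.7]
grip_width: 0.452
```

servo_tool --pt "0 0 0" --pt "0 0 0" --pt "0 0 0" --pt "-0.4 0 0" --pt "-1 0 0" --yaw '[0,0,0,0,0]' --fingers 0.56

```text
time: 21.8
position: [0.611, 0.0809, 0.1372]
tool_rot: [0.085, 1.572, -0.086]
ft_force: [0.5, 0.4, -0.0]
grip_width: 0.563
```

servo_tool --pt "-1 0 0" --pt "-1 0 0" --pt "-1 0 0" --pt "-1 0 0" --pt "-1 0 0" --yaw '[-0.7,-0.7,0,0,0]'

```text
time: 22.3
position: [0.6125, 0.0809, 0.2654]
tool_rot: [-0.029, 1.569, 0.03]
ft_force: [-0.2, 0.5, 0.6]
grip_width: 0.561
```

servo_tool --pt "0 0 0.5" --pt "0 0 0.5" --pt "0 0 0.5" --pt "0 0 0" --pt "0 0 0" --yaw '[0,0,0,0,0]'

```text
time: 22.8
position: [0.6496, 0.0823, 0.2636]
tool_rot: [-0.029, 1.57, 0.029]
ft_force: [-0.3, 0.2, 0.5]
grip_width: 0.56
```

```bash
python3 view.py 7
```

```text
[0.64959459 0.08225542 0.26355045] [-3.73710820e-02  9.99301445e-01 -1.57740048e-04] [9.99301376e-01 3.73711422e-02 3.97469024e-04] 22.8
[-0.50333806 -0.02481406  0.86373321] 8021
o [0.62526296 0.08272159 0.08889726]
```

View pics/rect7.png

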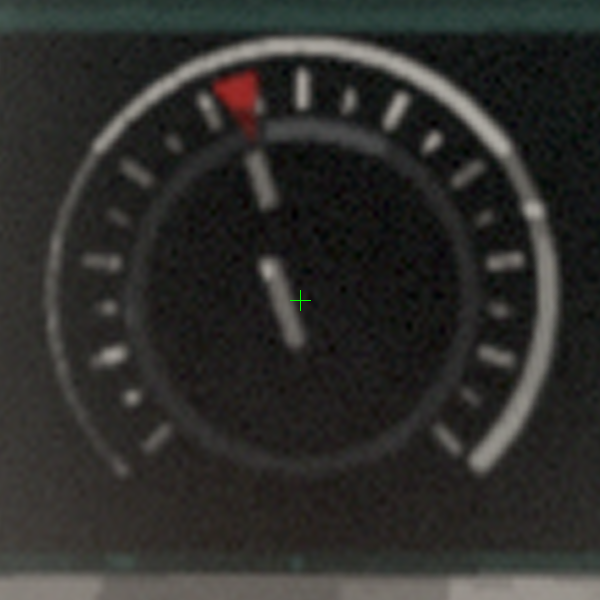

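```bash
python3 ang.py r7.png "(230,140,290,220)" "(245,248,312,360)"
python3 - <<'E'
import cv2,numpy as np
g=cv2.imread('r7.png')
c=g[60:240,190:320];s=cv2.resize(c,None,fx=3.3,fy=3.3,interpolation=cv2.INTER_CUBIC);cv2.imwrite('pics/z7.png',np.clip(s*1.6,0,255).astype(np.uint8))
gi=g.astype(int);rd=gi[...,2]-gi[...,1]
for v in range(80,150,5):
    w=np.clip(rd[v,190:300]-25,0,None)
    if w.sum()>60:
        u=(w*np.arange(190,300)).sum()/w.sum();print(v,round(u,1),'ang',round(np.degrees(np.arctan2(u-300,300-v)),2))
E
```

```text
(array([260.91538873, 178.83670196]), np.float64(-16.906486247269388)) (array([280.72031486, 298.10925027]), np.float64(-20.050368297479398))
red 238.51053074978938 91.83824768323505 lowest 242.9 111 top edge 242.31216931216932 73
arc ctr [300.32086981 291.6464835 ] 49.40961583595636
80 239.3 ang -15.43
85 235.7 ang -16.64
90 235.5 ang -17.08
95 236.9 ang -17.11
100 238.8 ang -17.02
105 240.4 ang -17.0
110 241.3 ang -17.16
115 243.9 ang -16.88
120 246.2 ang -16.64
125 248.3 ang -16.45
130 249.7 ang -16.47
```

View pics/z7.png

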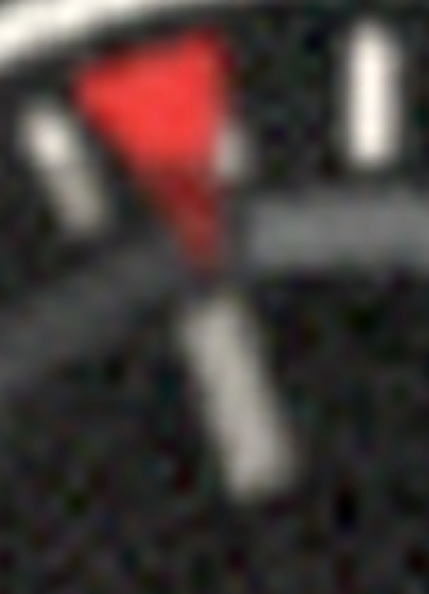

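servo_tool --pt "0.5 0 0.1" --pt "0.8 0 0.1" --pt "0.8 0 0.1" --pt "0.7 0 0.1" --pt "0 0 0" --yaw '[0,0,0,0,0]'

```text
time: 23.35
position: [0.6577, 0.0828, 0.1894]
tool_rot: [-0.03, 1.576, 0.029]
ft_force: [-0.1, 0.2, -0.1]
grip_width: 0.558
```

```bash
python3 view.py 8; python3 ang.py r8.png "(230,140,290,220)" "(245,248,312,360)"
python3 - <<'E'
import cv2,numpy as np
g=cv2.imread('r8.png')
c=g[60:240,190:320];s=cv2.resize(c,None,fx=3.3,fy=3.3,interpolation=cv2.INTER_CUBIC);cv2.imwrite('pics/z8.png',np.clip(s*1.6,0,255).astype(np.uint8))
from h import *
im=np.load('w8.npz')['im'];save('w8.png',im)
E
```

```text
[0.65765827 0.08284225 0.1894173 ] [-3.76603611e-02  9.99290281e-01 -7.95226014e-04] [ 0.99927524  0.03765536 -0.00557433] 23.35
[-0.50145317 -0.02371426  0.86485973] 13122
o [0.62526169 0.08272153 0.08889947]
(array([258.03668317, 170.92256437]), np.float64(-20.94337591725301)) (array([283.24192659, 302.33275496]), np.float64(-18.347952739263658))
red 244.19158878504672 86.01168224299066 lowest 246.66101694915255 96 top edge 243.9318181818182 76
arc ctr [300.18335241 291.11323069] 49.384780822114195
```

View pics/z8.png

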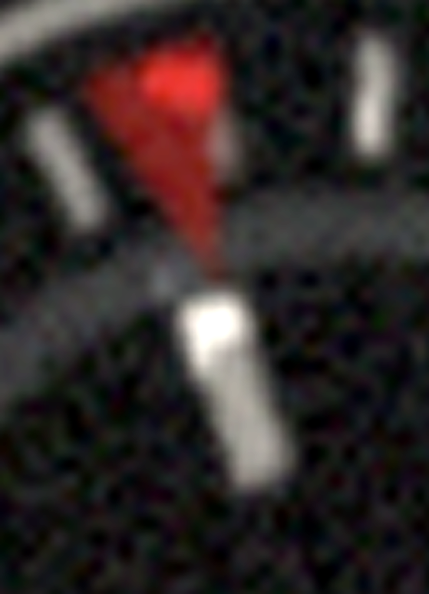

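View pics/w8.png

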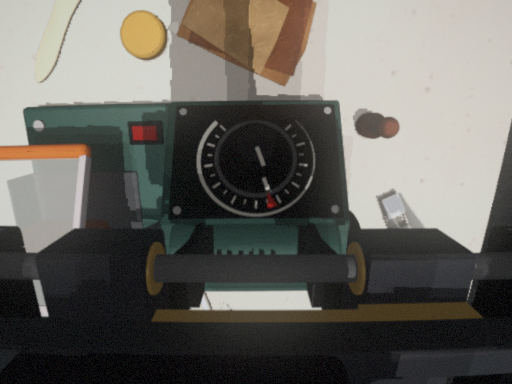

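servo_tool --pt "-1 0 0" --pt "-1 0 0" --pt "-1 0 0" --pt "-1 0 0" --pt "-0.5 0 0" --yaw '[0,0,0,0,0]'

```text
time: 23.9
position: [0.6607, 0.0827, 0.3097]
tool_rot: [-0.029, 1.565, 0.03]
ft_force: [0.7, -1.2, 0.1]
grip_width: 0.56
```

Run:
```python
from k import *
a=np.load('scene0.npz')['im']
im,d=ctrl.get_image('scene');P=cloud('scene',d);r,g,b=[im[...,i].astype(int) for i in range(3)]
o=(r>110)&(g<110)&(b<80)&(r>1.6*g)&(P[...,0]<.68)&(P[...,0]>.55)&(P[...,1]<-.03)&(P[...,1]>-.19)&(P[...,2]>.06)&(P[...,2]<.2)
print(np.median(P[o],0),P[o].max(0),ctrl.get_state()['ft_force'])
save('send.png',np.hstack([a[120:300,160:420],im[120:300,160:420]]))
```

```text
[ 0.61789067 -0.11081983  0.1116334 ] [ 0.62268787 -0.05643079  0.1147278 ] [0.33237146 0.84873251 2.26912752]
```

View pics/send.png

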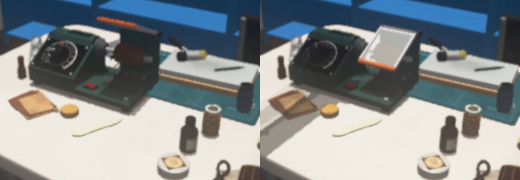

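The before-and-after pair shows the shield down, the lip at about 0.112 m, and the bystanders where they were. I'm handing the job in.

```bash
python3 -c "
from bench import ctrl
print(ctrl.close_job())"
```

```text
the job is handed in; nothing more can be done
None
```

The shield is fully down and the knob's pointer stands at the red marker, done in that order. The job was handed in at about 24 s.

- **Shield:** I pushed it down with the closed fingertips until the force rose to about 23 N at the hard stop. The lip was last measured at z ≈ 0.112 m, about where the fully down position puts it, and it read the same before and after the knob was turned.
- **Knob:** It took three grip-and-turn strokes. The first two turned it less than planned because the grip slipped, so I measured again after each one.
- **Pointer check:** In the last close picture the pointer line runs through the tip of the marker to within about 0.3°. The other angle estimates disagreed by a few degrees: on the skirt line the last stroke's picture read −16.9° to −17.9°, and in the close picture glare shifted it to −20.9°. The line on the knob top read −18° to −20°. The marker was at about −16.8°, so I trusted the direct view of pointer against tip.
- **Other things:** The marker's angle was unchanged to within the measurement (about 0.5°). By eye, the bystanders in view are where they were in the first scene picture. The gripper was clear of everything at hand-in.

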